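# Set the two rinse taps on the street-food cart

## Task

The water is still off at the wall, and both rinse taps on the cart were left open. Before it is turned back on, shut the tap over the stone mortar fully and set the tap over the aluminium bowl half open, its lever at 45 degrees to its pipe. Let go of the levers and leave the bowl, the mortar, the pestle and the cutting board where they are.

Things in the scene. Friction and masses are not known exactly. Their poses are not given: they have to be found in the camera images.
- frame: fixed steel frame carrying a level 27 mm water pipe along its y, axis 190 mm high. Origin: on the shelf under the pipe's middle; x away from the robot, y to the robot's left (may be turned some degrees). Posts 30 mm square, 263 mm high, at x 35, y +-330 mm. White soap dispenser on the right post (y -330), 92 mm wide, front at x -57, top 250 mm. Two taps branch off towards -x at y +130 and -130
- lever_left (a joint): opening of the left tap in rad: 0 = shut (lever square across its branch pipe, pointing along the frame's +y; a firm stop), pi/2 = fully open (lever along its branch pipe, pointing along the frame's -x; a firm stop). Grows counter-clockwise seen from above. About 0.6 N m turns it (7.5 N at the grip point); it has no spring and stays where it is left
- lever_right (a joint): opening of the right tap in rad, same meaning, stops and stiffness as lever_left
- left_stem (a point): point on the left valve's upright turning axis at lever height, 238 mm; fixed; at frame x -100, y +130 mm. The brass ball valve below it (66 mm long, 40 mm thick) sits in a 27 mm branch pipe along the frame's x, axis 190 mm high
- right_stem (a point): the same point of the right valve, at frame x -100, y -130 mm
- left_grip (a point): centre of the black plastic sleeve of the left lever, 80 mm out from left_stem at the same height. The level sleeve is 20 mm wide, 10 mm thick and 70 mm long (from 45 to 115 mm out from the stem); 18 mm or more is free below it, nothing above
- right_grip (a point): the same point of the right lever
- left_spout (a point): centre of the left spout's mouth, 132 mm high, opening downwards, at frame x -175, y +130 mm; its elbow's top is 209 mm high
- right_spout (a point): the same point of the right spout, at frame x -175, y -130 mm
- bowl: round aluminium bowl, 170 mm wide, 65 mm high, loose, standing under one of the two spouts (the bowl and the mortar may be either way round). Origin: centre of its underside, z up
- mortar: round grey stone mortar, 156 mm wide at the rim, 105 mm high, 3.2 kg, loose, standing under the other spout. Origin: centre of its underside, z up
- board: yellow plastic cutting board, 260 x 170 x 12 mm, loose, lying on the shelf at the robot's left. Origin: centre of its underside, long side along its x
- pestle: wooden pestle, 205 mm long, 44 mm thick at its ends, lying on the cutting board along its own x. Origin: under its middle, on the board
Things that resemble listed ones, but are neither listed nor needed, are in the scene too. Of the things shaped like the bowl, the aluminium one is meant.

How it is judged (in metres and radians):
At the end, for the whole second after the job is handed in: The tap over the mortar is within 0.1 rad (6 degrees) of its shut stop; the tap over the bowl stands between 0.635 and 0.935 rad open (45 degrees, give or take 8.6); the bowl and the mortar stand upright under their spouts, and the bowl, mortar, pestle and board are within 30 mm of where they were (((horizontal distance between bowl and left_spout below 0.06 m and horizontal distance between mortar and right_spout below 0.06 m and value of joint lever_left between 0.635 and 0.935 rad and value of joint lever_right below 0.1 rad) or (horizontal distance between bowl and right_spout below 0.06 m and horizontal distance between mortar and left_spout below 0.06 m and value of joint lever_right between 0.635 and 0.935 rad and value of joint lever_left below 0.1 rad)) and distance of each of bowl, mortar, pestle, board from where it was at the start of the episode below 0.03 m and angle between each of bowl, mortar's own z axis and vertical below 0.15 rad); the robot touches nothing.
It fails at once if the bowl or the mortar is shoved or tipped (distance of any of bowl, mortar from where it was at the start of the episode above 0.03 m or angle between any of bowl, mortar's own z axis and vertical above 0.3 rad).
It fails at once if the pestle or the cutting board is moved (distance of any of pestle, board from where it was at the start of the episode above 0.03 m).
It also fails if it takes over 54 s, if anything falls off the work surface, if the arm or the gripper's body presses on something with over 40 N, if the wrist force passes 120 N, or if a joint passes its speed limit or range.

## Robot

A 6-joint arm with a two-finger parallel gripper is mounted at the origin on the work surface. World frame = base frame: x ahead of the robot, y to its left, z up, the work surface at z = 0. Lengths are in m, angles in degrees, forces in N, time in s.
With the tool pointing down it reaches from about 0.325 to 0.85 m from the base axis. Payload 15.5 kg.
Tool frame: the origin (TCP) lies at the very end of the fingers, on their centre line; the grasp point (between the pads) lies arm.grip_depth behind it (arm.grip_depth is the distance from the TCP to the grasp point, in m); z points along the fingers, y is the direction in which the jaws open and shut (so a half turn about z gives the same grasp; the last joint's range is limited). The gripper opens to 91 mm and grips with 3 to 60 N. Pads are 32 mm wide; open, the fingers measure 118 mm over their backs; the gripper's body (76 mm by 178 mm) begins 60 mm behind the grasp point.
Start: joints at [70.502, 28.281, 77.091, -0, 74.628, -5.472], TCP at [0.151, 0.606, 0.214] pointing down, gripper open.
Joint ranges: [-166.48, 166.48], [-47.26, 123.95], [12.59, 153.08], [-70.14, 250.14], [6.76, 159.57], [-176.63, 176.63]. Speed limits (degrees/s): [108.29, 108.29, 147.25, 172.46, 172.46, 172.46].

## Interface

Orientations are given as a 3x3 rotation matrix whose columns are the frame's x, y, z axes.
In Python, from rig import arm gives the robot as it stands. Calls block until the motion is done:
- arm.move_to(position, orientation): joint-space move of the TCP to a pose.
- arm.move_l(position, orientation=None, feed=0.15): straight line of the TCP; orientation=None keeps the orientation; feed is the mean speed in m/s.
- arm.move_joints(angles): joint-space move.
- arm.grip(opening): finger opening in m; the grip force is fixed at half the most; returns when the fingers have stopped.
- arm.sleep(seconds).
- arm.solve_ik(position, orientation): joint angles nearest the present ones, or None.
- arm.snapshot(name): name is "side" or "top"; returns the picture (420x560x3 uint8, red, green, blue); there is no depth.
- arm.get_calibration(name): a dict with "intrinsics" (3x3 intrinsics, pixels), "cam_to_world" (4x4, takes a point from camera to world coordinates). Camera axes: x right, y down, z forward; pixel columns grow to the right and rows downward; lengths in m; the calibration is good to about 2 mm. A picture is of the moment at which its call begins. get_calibration takes no time and is no camera call.
A pose or a line that the arm cannot do raises arm.Unreachable and nothing moves.
- arm.sign_off(): hands the job in, once; it reports no verdict.
Readings, each from a call of its own:
- arm.current_t(): time.
- arm.current_joint_positions(): joint angles.
- arm.current_dq(): joint speeds.
- arm.current_tau(): joint torques, N m.
- arm.current_ee_pos(): TCP position.
- arm.current_tool_rot(): TCP orientation.
- arm.current_force(): force on the tool from outside, world axes, zero at the start.
- arm.current_torque(): the same for the moment, N m.
- arm.current_width(): finger opening in m.
Only numpy, scipy, OpenCV 4.12 (cv2) and the standard library are available. Lean on these libraries where they do the work, as an engineer would, in place of code of your own. Each camera call takes 0.05 s, during which the arm holds its last target.

## Working session

There is one attempt and no reset: what is moved stays moved. The work goes in short steps, each a Python script; the robot and the scene stay as the last script left them, time stands still between calls to the robot, and variables do not carry over. Pictures are saved under pics/ and viewed, and the job is handed in when it is done.

```bash
ls; mkdir -p pics; python3 - <<'E'
from rig import arm
import cv2
for n in("side","top"):
    im=arm.snapshot(n); cv2.imwrite(f"pics/{n}0.png",im[:,:,::-1])
    c=arm.get_calibration(n); print(n,c["intrinsics"].round(1).tolist(),c["cam_to_world"].round(4).tolist())
print(arm.grip_depth,arm.current_t(),arm.current_width(),arm.current_tool_rot().round(3).tolist())
E
```

```text
pics
side [[473.7, 0.0, 274.6], [0.0, 473.7, 211.3], [0.0, 0.0, 1.0]] [[0.9077, -0.2575, 0.3314, 0.1159], [-0.4195, -0.5751, 0.7024, -0.7109], [0.0097, -0.7765, -0.63, 0.8855], [0.0, 0.0, 0.0, 1.0]]
top [[461.1, 0.0, 284.5], [0.0, 461.1, 209.9], [0.0, 0.0, 1.0]] [[-0.0577, -0.9769, 0.206, 0.1913], [-0.9983, 0.0575, -0.0071, 0.1402], [-0.0049, -0.206, -0.9785, 1.5917], [0.0, 0.0, 0.0, 1.0]]
0.0188 0.1 0.09124800704248671 [[-0.97, 0.242, -0.0], [0.242, 0.97, -0.001], [0.0, -0.001, -1.0]]
```

View pics/side0.png

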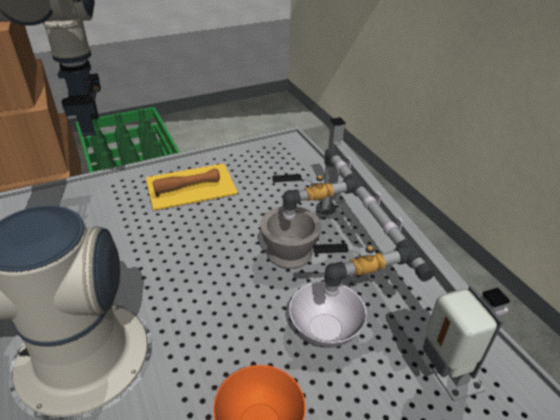

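View pics/top0.png

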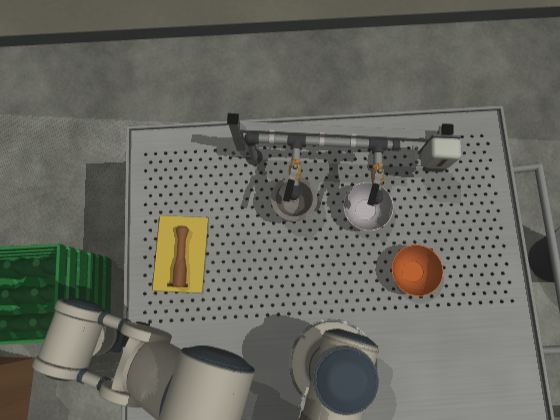

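```bash
python3 - <<'E'
import cv2
a=cv2.imread("pics/top0.png")[95:235,220:480]; cv2.imwrite("pics/topz.png",cv2.resize(a,None,fx=3,fy=3,interpolation=cv2.INTER_CUBIC))
a=cv2.imread("pics/side0.png")[110:350,250:520]; cv2.imwrite("pics/sidez.png",cv2.resize(a,None,fx=2.5,fy=2.5,interpolation=cv2.INTER_CUBIC))
E
```

```text
(no output)
```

View pics/topz.png

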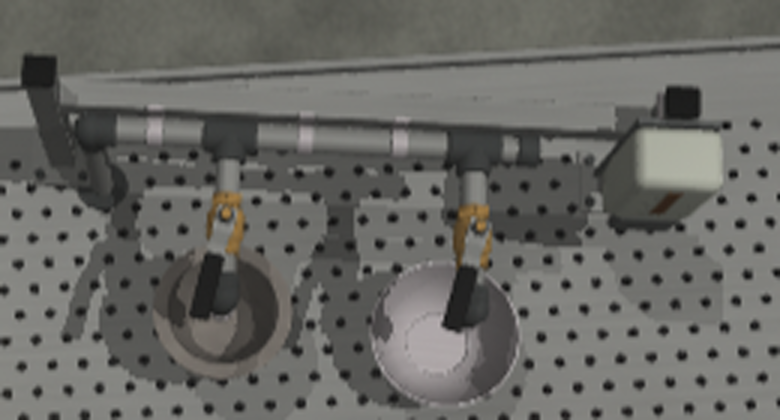

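View pics/sidez.png

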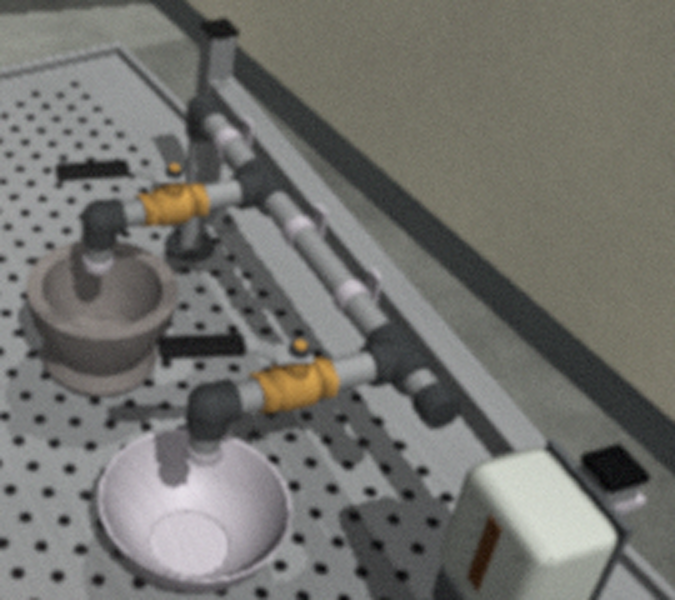

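```bash
cat > h.py <<'E'
import numpy as np, cv2
from rig import arm
from scipy.optimize import least_squares
C={n:arm.get_calibration(n) for n in("side","top")}
def proj(n,p):
    T=np.linalg.inv(C[n]["cam_to_world"]); q=C[n]["intrinsics"]@(T[:3,:3]@p+T[:3,3]); return q[:2]/q[2]
def F(f,p):
    c,s=np.cos(f[2]),np.sin(f[2]); return np.array([f[0]+c*p[0]-s*p[1],f[1]+s*p[0]+c*p[1],p[2]])
def onz(n,uv,z):
    K=C[n]["intrinsics"];T=C[n]["cam_to_world"]
    d=T[:3,:3]@np.linalg.solve(K,[uv[0],uv[1],1]); return T[:3,3]+d*(z-T[2,3])/d[2]
def lev(side,q,r,z=.238):  # frame pt; q opening: q=0 +y, pi/2 -x
    return np.array([-.1-r*np.sin(q),side*.13+r*np.cos(q),z])
E
python3 - <<'E'
from h import *
tz=lambda u,v:(220+u/3,95+v/3); sz=lambda u,v:(250+u/2.5,110+v/2.5)
obs=[("top",tz(40,70),(.035,.33,.263)),("top",tz(683,102),(.035,-.33,.263)),
("side",sz(220,28),(.035,.33,.263)),("side",sz(615,467),(.035,-.33,.263)),
("top",tz(230,135),(0,.13,.19)),("top",tz(473,150),(0,-.13,.19)),
("side",sz(175,168),(-.1,.13,.245)),("side",sz(300,345),(-.1,-.13,.245))]
levs=[("side",sz(59,172),1,.115),("side",sz(130,167),1,.045),("side",sz(162,347),-1,.115),("side",sz(244,344),-1,.045),
("top",tz(210,257),1,.045),("top",tz(202,318),1,.115),("top",tz(470,268),-1,.045),("top",tz(455,328),-1,.115)]
def res(f,sp=0):
    r=[proj(n,F(f,p))-uv for n,uv,p in obs]
    r+=[proj(n,F(f,lev(s,f[3] if s>0 else f[4],d,.241)))-uv for n,uv,s,d in levs]
    return np.array(r) if sp else np.ravel(r)
s=least_squares(res,[.75,0,0,1.3,1.3],loss="soft_l1")
f=s.x;print(f.round(4),np.degrees(f[2:]).round(1));print(res(f,1).round(1).tolist())
np.save("f.npy",f)
for n,s in(("L",1),("R",-1)):
  print(n,F(f,(-.1,s*.13,.238)).round(3),F(f,(-.175,s*.13,.132)).round(3),F(f,(-.3,s*.13,.132)).round(3))
E
```

```text
[ 0.6962 -0.0522 -0.1143  1.4019  1.332 ] [-6.5 80.3 76.3]
[[-0.2, -0.3], [0.9, 0.0], [0.1, -1.0], [0.5, 0.0], [0.3, 0.5], [0.5, -0.3], [0.1, -3.6], [0.5, -3.2], [-1.3, -0.1], [-0.5, -0.4], [-2.0, 0.3], [0.3, -0.2], [2.4, -1.2], [-0.0, 0.4], [0.5, -0.6], [-0.4, 1.0]]
L [0.612 0.088 0.238] [0.537 0.097 0.132] [0.413 0.111 0.132]
R [ 0.582 -0.17   0.238] [ 0.507 -0.161  0.132] [ 0.383 -0.147  0.132]
```

```bash
cat >> h.py <<'E'
f=np.load("f.npy") if __import__("os").path.exists("f.npy") else None
def pose(side,q,z,r=.08):
    p=F(f,lev(side,q,r,z)); x=F(f,lev(side,q,1,0))-F(f,lev(side,q,0,0)); zz=np.array([0,0,-1.])
    return p,np.column_stack([x,np.cross(zz,x),zz])
def st(m=""):
    print(m,round(arm.current_t(),2),np.round(arm.current_ee_pos(),4),"F",np.round(arm.current_force(),1),"M",np.round(arm.current_torque(),2),"w",round(arm.current_width(),4))
def snap(tag):
    for n in("side","top"): cv2.imwrite(f"pics/{n}{tag}.png",arm.snapshot(n)[:,:,::-1])
E
python3 - <<'E'
from h import *
for s in(1,-1):
  for q in(1.36,.9,.5,0,-.03):
    for z in(.32,.223):
      j=arm.solve_ik(*pose(s,q,z)); print(s,q,z,None if j is None else np.round(j,0))
arm.move_l(np.array(arm.current_ee_pos())+[0,0,.12],feed=.25)
arm.move_to(*pose(1,1.37,.31))
arm.move_l(pose(1,1.37,.224)[0],feed=.1)
st("down"); snap("1")
E
```

```text
1 1.36 0.32 [  6.  17.  79.  -0.  84. -66.]
1 1.36 0.223 [  6.  22.  87.  -0.  71. -66.]
1 0.9 0.32 [  9.  19.  75.  -0.  86. -36.]
1 0.9 0.223 [  9.  24.  84.  -0.  73. -36.]
1 0.5 0.32 [ 10.  22.  71.  -0.  87. -12.]
1 0.5 0.223 [ 10.  26.  80.  -0.  74. -12.]
1 0 0.32 [10. 26. 65. -0. 89. 16.]
1 0 0.223 [10. 29. 74. -0. 77. 16.]
1 -0.03 0.32 [10. 26. 65. -0. 89. 18.]
1 -0.03 0.223 [10. 30. 73. -0. 77. 18.]
-1 1.36 0.32 [-22.  15.  81.  -0.  84. -94.]
-1 1.36 0.223 [-22.  20.  90.  -0.  70. -94.]
-1 0.9 0.32 [-19.  16.  80.  -0.  84. -64.]
-1 0.9 0.223 [-19.  21.  89.  -0.  71. -64.]
-1 0.5 0.32 [-16.  18.  77.  -0.  85. -38.]
-1 0.5 0.223 [-16.  23.  86.  -0.  72. -38.]
-1 0 0.32 [-14.  21.  72.  -0.  87.  -8.]
-1 0 0.223 [-14.  26.  80.  -0.  74.  -8.]
-1 -0.03 0.32 [-14.  22.  71.  -0.  87.  -6.]
-1 -0.03 0.223 [-14.  26.  80.  -0.  74.  -6.]
down 3.97 [0.536  0.1133 0.2246] F [-0.9 -0.4  0.3] M [ 0.   -0.03 -0.01] w 0.0911
```

View pics/side1.png

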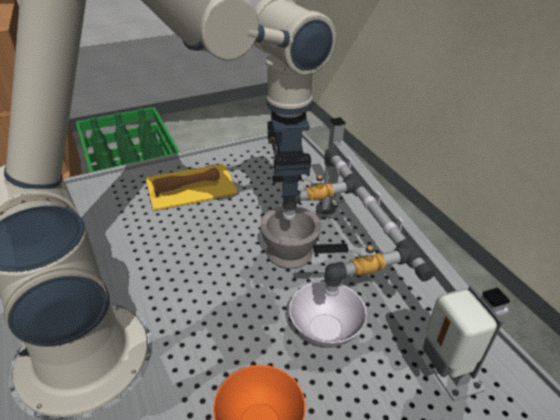

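The side view shows the gripper over the left lever at about (290,180), with nothing touched. I'll grip it and turn it.

```bash
python3 - <<'E'
from h import *
arm.grip(.0); st("grip")
if .012<arm.current_width()<.03:
  for q in np.append(np.linspace(1.37,0,9)[1:],[]):
    arm.move_l(*pose(1,q,.224),feed=.1); st(f"{q:.2f}")
    if np.linalg.norm(arm.current_force())>45: print("stop");break
E
```

```text
grip 5.15 [0.5357 0.1138 0.224 ] F [ 0.4  6.5 -1.9] M [ 1.05 -0.12  0.77] w 0.0199
1.20 5.47 [0.5411 0.1275 0.224 ] F [-0.3 14.4 -1.8] M [ 2.46 -0.07  0.44] w 0.0196
1.03 5.8 [0.5483 0.1393 0.224 ] F [-0.5 16.3 -0.4] M [2.92 0.05 0.5 ] w 0.0202
0.86 6.12 [0.5575 0.1498 0.224 ] F [-0.9 19.  -1.2] M [3.26 0.06 0.46] w 0.0204
0.69 6.45 [0.5685 0.1585 0.224 ] F [-0.1 20.3 -0.5] M [3.77 0.09 0.39] w 0.0196
0.51 6.78 [0.5808 0.1652 0.224 ] F [ 1.5 23.9 -2.1] M [ 4.17 -0.26  0.44] w 0.0198
0.34 7.1 [0.5943 0.1697 0.2241] F [ 5.4 23.2 -4.7] M [ 4.04 -0.87  0.33] w 0.0198
0.17 7.42 [0.6084 0.1717 0.2241] F [ 6.9 26.3 -6.2] M [ 4.4  -1.19  0.14] w 0.0197
0.00 7.75 [0.6223 0.1712 0.2241] F [10.8 24.7 -6.9] M [ 4.08 -1.63  0.05] w 0.0201
```

```bash
python3 - <<'E'
from h import *
for q in(-.02,-.04,-.06):
    arm.move_l(*pose(1,q,.224),feed=.05); st(f"{q:.2f}")
    if np.linalg.norm(arm.current_force())>60: print("stop");break
E
```

```text
-0.02 8.0 [0.6224 0.1711 0.224 ] F [ 1.  24.8 -1.4] M [ 4.15 -0.08  0.7 ] w 0.0199
-0.04 8.25 [0.6225 0.1709 0.2239] F [-8.8 23.5  3.9] M [4.04 1.65 0.79] w 0.0199
-0.06 8.5 [0.6226 0.1706 0.2237] F [-18.3  23.8   8.6] M [4.1  3.33 0.74] w 0.021
```

It's at the stop: the force rises with no further motion. I'll release it and go to the right lever.

```bash
python3 - <<'E'
from h import *
arm.move_l(*pose(1,-.02,.224),feed=.05)
arm.grip(.091); st("rel")
arm.move_l(pose(1,-.02,.32)[0],feed=.15)
snap("2")
arm.move_to(*pose(-1,1.33,.32))
arm.move_l(pose(-1,1.33,.224)[0],feed=.1)
st("down"); snap("3")
E
python3 - <<'E'
import cv2,numpy as np
a=[cv2.resize(cv2.imread(f"pics/side{i}.png")[110:350,230:460],None,fx=1.7,fy=1.7) for i in(2,3)]
cv2.imwrite("pics/c.png",np.hstack(a))
E
```

```text
rel 9.9 [0.6224 0.1677 0.224 ] F [ 0.  -0.6  0.3] M [-0.1   0.04 -0.04] w 0.0909
down 13.63 [ 0.5073 -0.1422  0.2245] F [-0.6 -0.5  0.9] M [ 0.02 -0.01  0.01] w 0.0907
```

View pics/c.png

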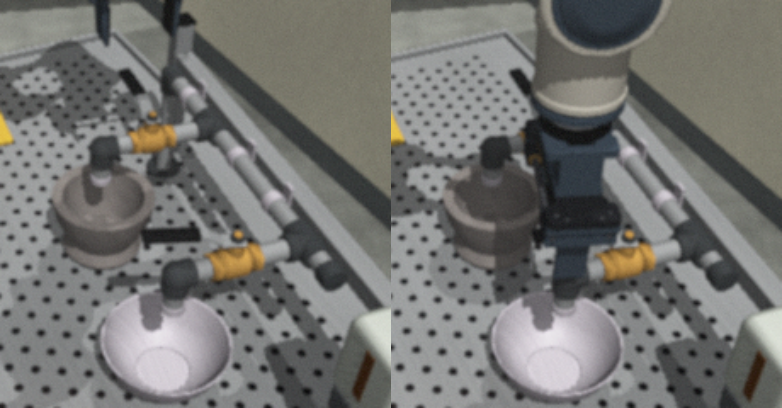

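The left lever, at about (130,82) in the first crop, now lies parallel to the main pipe. The gripper is over the right lever.

```bash
python3 - <<'E'
from h import *
arm.grip(.0); st("grip")
if .012<arm.current_width()<.03:
  for q in np.linspace(1.33,np.pi/4,5)[1:]:
    arm.move_l(*pose(-1,q,.224),feed=.1); st(f"{q:.2f}")
  arm.grip(.091); st("rel")
  arm.move_l(pose(-1,np.pi/4,.33)[0],feed=.15)
  p=np.array(arm.current_ee_pos()); arm.move_to([.3,.3,.4],arm.current_tool_rot()); st()
  snap("4")
E
python3 - <<'E'
import cv2
cv2.imwrite("pics/t4z.png",cv2.resize(cv2.imread("pics/top4.png")[95:235,220:480],None,fx=3,fy=3,interpolation=2))
cv2.imwrite("pics/s4z.png",cv2.resize(cv2.imread("pics/side4.png")[110:350,250:520],None,fx=2.5,fy=2.5,interpolation=2))
E
```

```text
grip 14.82 [ 0.507  -0.1412  0.224 ] F [1.1 8.1 1.6] M [ 1.38 -0.2   0.75] w 0.0197
1.19 15.1 [ 0.5114 -0.1305  0.2239] F [ 0.6 13.9  2.5] M [ 2.43 -0.23  0.64] w 0.0203
1.06 15.38 [ 0.517  -0.1209  0.2239] F [ 0.5 16.8  3.8] M [ 2.79 -0.18  0.63] w 0.02
0.92 15.67 [ 0.5239 -0.1123  0.2239] F [-0.1 18.7  5.1] M [ 3.27 -0.    0.59] w 0.0199
0.79 15.95 [ 0.5319 -0.1046  0.2239] F [-1.2 22.   4.6] M [ 3.72 -0.    0.72] w 0.0199
rel 17.09 [ 0.5323 -0.1073  0.224 ] F [ 0.3  0.7 -0. ] M [-0.06 -0.02  0.02] w 0.0907
 19.68 [0.3006 0.2996 0.3998] F [1.2 0.5 0.6] M [-0.06  0.03 -0.03] w 0.0908
```

View pics/t4z.png

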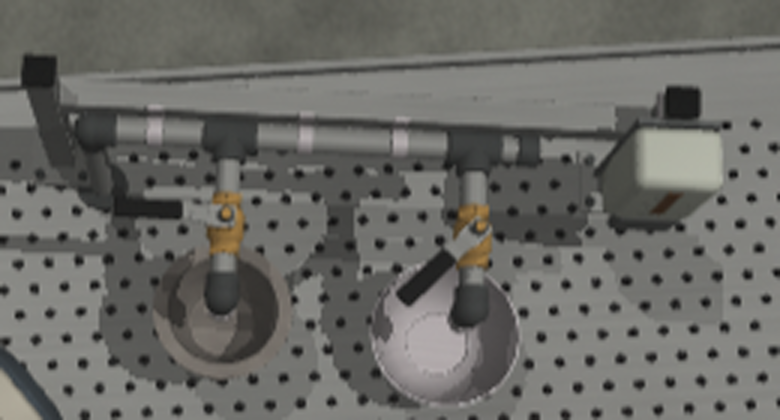

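View pics/s4z.png

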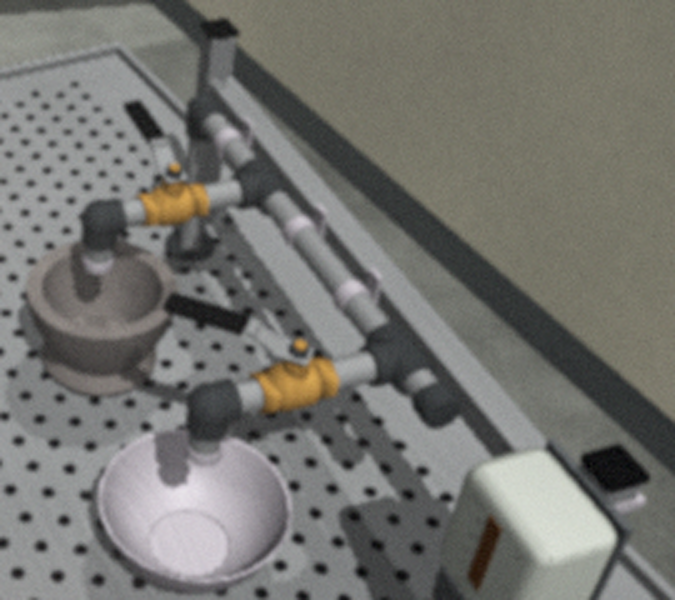

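```bash
python3 - <<'E'
from h import *
tz=lambda u,v:(220+u/3,95+v/3); sz=lambda u,v:(250+u/2.5,110+v/2.5)
for nm,n,a,b in(("L","top",tz(182,210),tz(114,207)),("L","side",sz(157,137),sz(134,104)),("R","top",tz(451,258),tz(405,299)),("R","side",sz(247,321),sz(168,302))):
    d=(onz(n,b,.241)-onz(n,a,.241)); print(nm,n,round(np.linalg.norm(d),3),round(np.arctan2(d[1],d[0])-np.pi/2-f[2],3))
E
```

```text
L top 0.069 0.009
L side 0.064 -0.004
R top 0.064 0.784
R side 0.066 0.906
```

The left lever reads shut, but the two views disagree on the right one (0.78 and 0.91 rad). I'll measure it more carefully.

```bash
python3 - <<'E'
from h import *
for n,box in(("top",(340,175,375,200)),("side",(312,220,352,246))):
    g=cv2.cvtColor(cv2.imread(f"pics/{n}4.png"),cv2.COLOR_BGR2GRAY).astype(int)
    u0,v0,u1,v1=box; m=np.uint8(g[v0:v1,u0:u1]<50)
    k,l,s,c=cv2.connectedComponentsWithStats(m); i=1+np.argmax(s[1:,4]); ys,xs=np.nonzero(l==i)
    P=np.column_stack([xs+u0,ys+v0]); W=np.array([onz(n,p,.240)[:2] for p in P])
    c=W.mean(0); d=np.linalg.svd(W-c)[2][0]; d*=np.sign(d[1])
    st0=F(f,(-.1,-.13,.238))[:2]; e=c-st0
    print(n,len(P),P.min(0),P.max(0),"pca",np.arctan2(d[1],d[0])-np.pi/2-f[2],"from stem",np.arctan2(e[1],e[0])-np.pi/2-f[2],np.linalg.norm(e))
    for q in(.7,.785,.86,.93): print(q,[proj(n,F(f,lev(-1,q,r,.240))).round(1).tolist() for r in(.045,.08,.115)],P.mean(0).round(1))
E
```

```text
top 123 [353 178] [370 196] pca 0.8381057069696094 from stem 0.7733848434959938 0.0808019710527339
0.7 [[369.4, 178.8], [360.4, 185.5], [351.3, 192.2]] [361.4 187.1]
0.785 [[370.2, 179.7], [361.9, 187.1], [353.4, 194.6]] [361.4 187.1]
0.86 [[371.0, 180.5], [363.3, 188.5], [355.5, 196.6]] [361.4 187.1]
0.93 [[371.8, 181.1], [364.7, 189.7], [357.5, 198.4]] [361.4 187.1]
side 243 [316 228] [350 242] pca 0.876221618395171 from stem 0.8120074889353168 0.07944362097109073
0.7 [[349.4, 238.5], [333.8, 232.3], [318.7, 226.4]] [332.4 235. ]
0.785 [[348.7, 239.6], [332.5, 234.3], [316.7, 229.1]] [332.4 235. ]
0.86 [[348.2, 240.6], [331.5, 236.0], [315.2, 231.6]] [332.4 235. ]
0.93 [[347.8, 241.6], [330.8, 237.8], [314.1, 234.0]] [332.4 235. ]
```

```bash
python3 - <<'E'
from h import *
st(); arm.sign_off()
E
```

```text
19.78 [0.3006 0.2996 0.3998] F [ 0.3 -0.4 -1. ] M [-0.02 -0.01 -0.  ] w 0.0914
the job is handed in; nothing more can be done
```

The tap over the mortar (left) is shut and the tap over the aluminium bowl (right) is half open. I handed the job in at 19.8 s with the gripper open and clear of everything.

- **Mortar tap (left):** I turned the lever until the force rose with no further motion, so it is against its stop. The last pictures put it within 0.01 rad of shut.
- **Bowl tap (right):** I gripped the lever, turned it to 0.785 rad and let go. The measurements disagreed somewhat. The lever's position relative to the stem gave 0.77 rad (top view) and 0.81 rad (side view). The direction of the sleeve itself gave 0.84 and 0.88 rad, and a rough hand-picked reading from the side view gave 0.91 rad. I trust the stem-based values more, because the sleeve's visible side faces skew its apparent direction. All of these lie within the allowed 0.635–0.935 rad.
- **Loose things:** the bowl and mortar look unmoved in the last pictures. I judged this by eye and did not measure it. I did not check the pestle and board in the last pictures, but the arm rose straight off from near them at the start and did not go down there again.

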